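# Release the ratchet clamp and stand the plaster mould on the batt

## Task

The plaster mould is locked in the ratchet clamp. Lift the sprung pawl by its crossbar and keep it clear of the ratchet wheel until the jaw has run all the way back, then let the pawl down again, lift the mould out and stand it upright in the middle of the round wooden batt. Set the mould down, do not let it drop, and leave the beaker, tape roll, wooden stamp and rubber rib where they are.

Things in the scene. Friction and masses are not known exactly. Their poses are not given: they have to be found in the camera images.
- clamp: Grey ratchet clamp fixed to the table: bed plate 320 x 100 mm, 15 mm thick. Origin on the table surface; its x axis runs along the bed from the ratchet wheel end (bed ends at x = -175 mm) to the fixed jaw end (+145 mm), z up. A 94 mm ratchet wheel stands upright between two cheek plates, axle along y at x = -100, z = 66 mm. The fixed jaw's inner face is at x = +115 mm, both jaws are 84 mm wide (y). A return spring pulls the moving jaw towards the wheel; the pawl holds it.
- pawl_pivot (a point): Pivot of the pawl, between its two ears, at (-45, 0, 118) mm in the clamp frame; the pawl turns about the clamp's y axis here.
- pawl_bar (a point): Centre of the pawl's crossbar: a steel bar 14 mm thick and 60 mm long along the clamp's y axis, on an 8 mm stem above the pawl arm; at rest about 112 mm from the pivot towards the wheel end (clamp -x) and 60 mm higher, some 178 mm above the table. Below the bar 37 mm are free down to the arm. When the pawl turns up by an angle q the bar moves on its arc about the pivot, upwards and towards the jaws.
- pawl (a joint): Angle of the pawl, rad: about 0 with its nose down between the teeth, 0.16 with the nose on a tooth tip, stop at 0.6; from 0.2 up it is well clear of the teeth. A spring pushes it back down: about 3 to 5 N at the crossbar.
- jaw (a joint): Travel of the moving jaw, m: 0 clamped, 0.035 fully back (moved along the clamp's -x). With the pawl held up the damped spring takes about 1.5 to 2 s to draw it back; if the pawl falls earlier it catches the next tooth and the jaw stops there.
- jaw_face (a point): Middle of the moving jaw's front face, 60 mm above the table. The jaw is 22 mm thick, up to 127 mm above the table, with a lip that reaches 8 mm over the top edge of the clamped mould.
- mould_seat (a point): Middle of the place on the bed's top where the mould stands clamped, at (74.5, 0, 15) mm in the clamp frame.
- mould: Closed two-part plaster mould, a white block 80 mm (x) x 60 mm (y) x 100 mm (z) with two dark rubber bands and a round mark on top, about 0.55 kg; origin in the middle of its underside. In the clamp its axes are those of the clamp: the jaws are on its x faces and its y faces (60 mm apart) are free for the fingers, from above. It stands up to 10 mm off the middle of the jaws sideways.
- batt: Round wooden batt, 220 mm across, 18 mm thick, fixed flat on the table; origin in the middle of its underside.
- batt_top (a point): Middle of the batt's top face, 18 mm above the table.
- slip_beaker: Bystander: pale beaker, 70 mm wide, 78 mm high; origin under its middle.
- tape_core: Bystander: roll of paper tape lying flat, 64 mm wide, 24 mm high.
- stamp_0: Bystander: turned wooden stamp standing upright, 26 mm wide, 60 mm high.
- rib_rubber: Bystander: flat rubber rib, 75 x 39 x 7 mm.
Not all that is in view belongs to the job. Leave any red look-alike of the mould alone.

How it is judged (in metres and radians):
On the way, in this order (a step that is already met when the one before it is completed fails the run):
1. the pawl is lifted off the ratchet wheel (value of joint pawl above 0.14 rad), for 0.1 s.
2. the jaw has run fully back while the mould still stands in the clamp (value of joint jaw above 0.032 m and distance between mould and mould_seat below 0.03 m), for 0.2 s.
3. the pawl is let down on the wheel again, the mould still in the clamp (all of step 2 and value of joint pawl below 0.1 rad), for 0.1 s.
At the end, for the whole second after the job is handed in: The mould stands upright (within 0.1 rad) and still on the batt, its middle within 45 mm of the batt's middle; the jaw is fully back (travel over 32 mm) and the pawl is down on the wheel (under 0.1 rad) (horizontal distance between mould and batt_top below 0.045 m and z of mould in the frame of batt_top between -0.004 and 0.006 m and angle between mould's own z axis and vertical below 0.1 rad and linear speed of mould below 0.02 m/s and value of joint jaw above 0.032 m and value of joint pawl below 0.1 rad); the robot touches nothing.
It fails at once if the mould falls (moves faster than 0.45 m/s with no finger on it: a drop of more than 10 mm) (contact force between mould and the fingers below 0.1 N and linear speed of mould above 0.45 m/s).
It fails at once if a bystander is shifted by more than 30 mm (distance of any of slip_beaker, tape_core, stamp_0, rib_rubber from where it was at the start of the episode above 0.03 m).
It also fails if it takes over 67 s, if anything falls off the work surface, if the arm or the gripper's body presses on something with over 40 N, if the wrist force passes 120 N, or if a joint passes its speed limit or range.

## Robot

A 6-joint arm with a two-finger parallel gripper is mounted at the origin on a cart in front of the work surface, level with it; the furniture and walls round the work are solid. World frame = base frame: x ahead of the robot, y to its left, z up, the work surface at z = 0. Lengths are in mm, angles in rad, forces in N, time in s.
With the tool pointing down it reaches from about 275 to 825 mm from the base axis. Payload 5.2 kg.
Tool frame: the origin (TCP) lies at the very end of the fingers, on their centre line; the grasp point (between the pads) lies 19 mm behind it; z points along the fingers, y is the line along which they close (so a half turn about z gives the same grasp; the last joint's range is limited). The gripper opens to 93 mm and grips with 3 to 60 N. Pads are 15 mm wide; open, the fingers measure 128 mm over their backs; the gripper's body (75 mm by 188 mm) begins 65 mm behind the grasp point.
Start: joints at [1.1, 0.259, 1.535, -0, 1.348, -0.203], TCP at [145.513, 530.406, 218.653] pointing down, gripper open.
Joint ranges: [-3.14, 3.14], [-0.91, 2.08], [0.19, 2.58], [-1.22, 4.36], [0.22, 2.71], [-3.12, 3.12]. Speed limits (rad/s): [2.57, 2.57, 3.14, 3.14, 3.14, 3.14].

## Interface

Orientations are given as [roll, pitch, yaw] about the fixed x, y, z axes, in that order (R = Rz(yaw) Ry(pitch) Rx(roll)).
In Python, from bench import robot gives the robot as it stands. The module is installed in compiled form; this text tells all that it offers. Calls block until the motion is done:
- robot.move_ptp(position, orientation): joint-space move of the TCP to a pose.
- robot.move_linear(position, ori=None, speed=150, f_stop=None): straight line of the TCP; ori=None keeps the orientation; speed is the mean speed in mm/s. With f_stop (N) it stops when the force on the tool has changed by that much, and returns True; else False.
- robot.move_j(angles): joint-space move.
- robot.move_gripper(opening): opening from 0.0 (shut) to 1.0 (fully open); the grip force is fixed at half the most; returns when the fingers have stopped.
- robot.sleep(seconds).
- robot.inverse_kinematics(position, orientation): joint angles nearest the present ones, or None.
- robot.get_image(name): name is "scene" or "top"; returns a dict with "img" (420x560x3 uint8, blue, green, red), "fovy" (degrees; the focal length in pixels is half the picture's height over the tangent of half this angle, whatever the lens; pixels are square), "cx", "cy" (the principal point, pixels), "eye" and "orientation" of the camera in the world. Camera axes: x right, y down, z forward; pixel columns grow to the right and rows downward; lengths in mm; the calibration is good to about 2 mm. A picture is of the moment at which its call begins. There is no depth.
A pose or a line that the arm cannot do raises robot.MotionError and nothing moves.
- robot.hand_in(): hands the job in; it is judged then, once.
Readings, each from a call of its own:
- robot.current_t(): time.
- robot.current_qpos(): joint angles.
- robot.current_joint_vel(): joint speeds.
- robot.current_joint_efforts(): joint torques, N m.
- robot.current_tcp_pos(): TCP position.
- robot.current_eef_rot(): TCP orientation.
- robot.current_contact_force(): force on the tool from outside, world axes, zero at the start.
- robot.current_ft_torque(): the same for the moment, N m.
- robot.current_gripper_width(): opening from 0.0 (shut) to 1.0 (fully open).
- robot.current_finger_force(): force on a finger pad.
Only numpy, scipy, OpenCV 4.12 (cv2) and the standard library are available. Lean on these libraries where they do the work, as an engineer would, in place of code of your own. Each camera call takes 0.05 s, during which the arm holds its last target. There are 200 camera calls.

## Working session

There is one attempt and no reset: what is moved stays moved. The work goes in short steps, each a Python script; the robot and the scene stay as the last script left them, time stands still between calls to the robot, and variables do not carry over. Pictures are saved under pics/ and viewed, at most 11 in all, crops included, and the job is handed in when it is done.

```bash
mkdir -p pics
python3 - <<'E'
from bench import robot
import cv2
for n in("scene","top"):
    d=robot.get_image(n); cv2.imwrite(f"pics/{n}0.png",d["img"]); print(n,d["fovy"],d["cx"],d["cy"],d["eye"],d["orientation"])
print(robot.current_t(),robot.current_eef_rot())
E
```

```text
scene 53.34361248335443 275.91909069262397 211.0760451200433 [ -165.00127097 -1103.94636386   699.95699233] [-2.03703207 -0.02053512 -0.63134454]
top 44.48991041799307 273.4479767732232 208.97024548092082 [  69.67513157 -138.31629119 1929.13589626] [-2.89817543  0.00786329 -1.66408803]
0.1 [-3.14004900e+00 -3.10306642e-04  2.87376858e+00]
```

View pics/scene0.png

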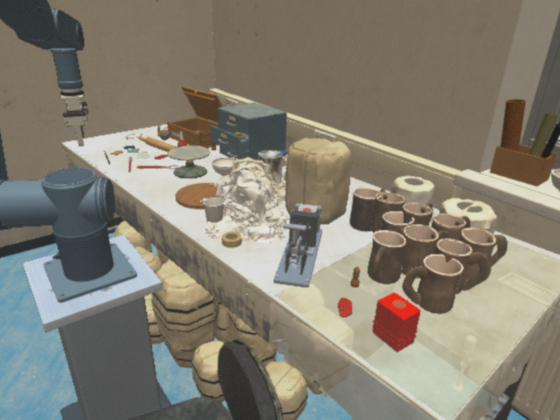

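View pics/top0.png

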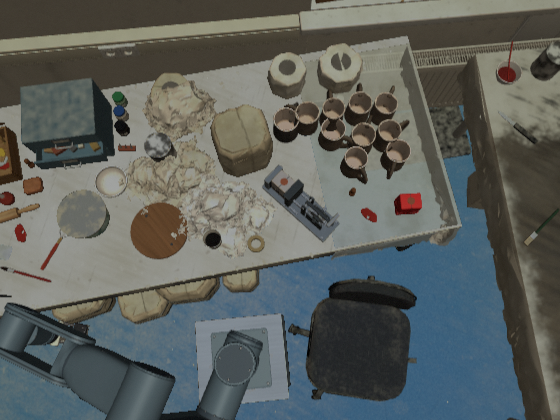

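The scene view shows the clamp at about (300,240) and the batt at (200,195). In the top view the clamp is at (300,203), wheel end lower right, and the brown batt at (159,230). The red look-alike is at (408,204). I'll enlarge both clamp views next.

```bash
cat > h.py <<'E'
import numpy as np, cv2
from scipy.spatial.transform import Rotation as R
class Cam:
    def __init__(s,d):
        s.f=210/np.tan(np.radians(d["fovy"]/2)); s.c=np.array([d["cx"],d["cy"]]); s.e=np.array(d["eye"]); s.R=R.from_euler("xyz",d["orientation"]).as_matrix(); s.img=d["img"]
    def plane(s,uv,z):
        v=s.R@np.r_[(np.array(uv)-s.c)/s.f,1]; return s.e+v*(z-s.e[2])/v[2]
    def proj(s,p):
        q=(np.atleast_2d(p)-s.e)@s.R; return q[:,:2]/q[:,2:]*s.f+s.c
def T(x,y,yaw,p):
    return R.from_euler("z",yaw).apply(np.atleast_2d(p))+[x,y,0]
E
python3 - <<'E'
from h import *
from bench import robot
t=Cam(robot.get_image("top")); s=Cam(robot.get_image("scene"))
a=cv2.resize(t.img[155:245,255:345],(540,540),interpolation=cv2.INTER_CUBIC)
cv2.imwrite("pics/t1.png",a)
cv2.imwrite("pics/s1.png",cv2.resize(s.img[195:295,265:345],(480,600),interpolation=cv2.INTER_CUBIC))
hsv=cv2.cvtColor(t.img,cv2.COLOR_BGR2HSV)
m=cv2.inRange(hsv,(3,90,50),(20,255,200)); m[:,:120]=0;m[:,190:]=0;m[:195]=0;m[265:]=0
cs=max(cv2.findContours(m,0,2)[0],key=cv2.contourArea)
h=cv2.convexHull(cs); P=np.array([t.plane(q[0],18)[:2] for q in h],np.float32)
print(cv2.minEnclosingCircle(P), cv2.fitEllipse(P))
E
```

```text
((503.6139221191406, 274.25164794921875), 109.20696258544922) ((503.4529724121094, 274.76849365234375), (213.8968963623047, 217.54872131347656), 136.30284118652344)
```

View pics/t1.png

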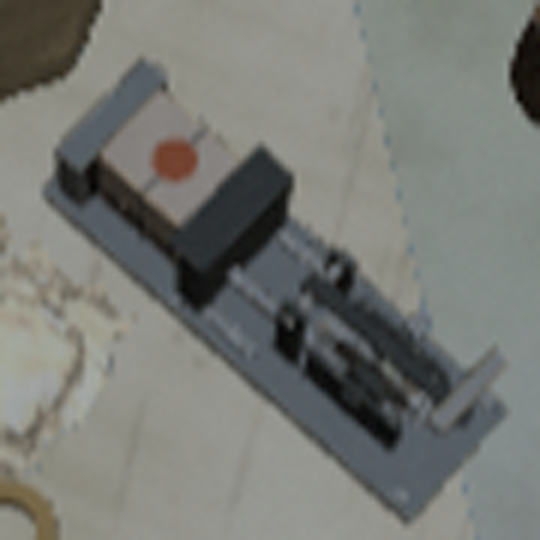

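View pics/s1.png

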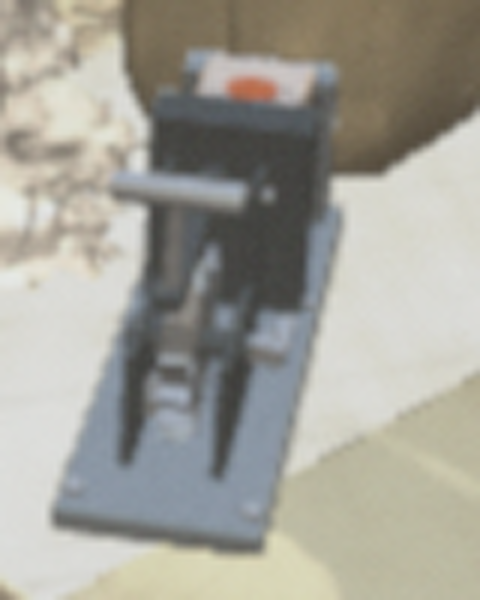

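The top crop shows the bed corners at (45,195), (408,522) and (505,408). The crossbar ends are at (433,425) and (498,355), and the mould mark is at (175,160). The scene crop shows the wheel-end corners at (55,515) and (265,540), with the bar running from (112,185) to (245,197).

Run:
```python
from h import *
from bench import robot
from scipy.optimize import least_squares
t=Cam(robot.get_image("top")); s=Cam(robot.get_image("scene"))
tt=lambda u,v:((u+.5)/6-.5+255,(v+.5)/6-.5+155)
ss=lambda u,v:((u+.5)/6-.5+265,(v+.5)/6-.5+195)
O=[(t,tt(45,195),(145,50,15)),(t,tt(408,522),(-175,50,15)),(t,tt(505,408),(-175,-50,15)),
 (s,ss(55,515),(-175,50,15)),(s,ss(265,540),(-175,-50,15)),(s,ss(345,210),(145,-50,15))]
res=lambda p:np.concatenate([c.proj(T(*p,q))[0]-uv for c,uv,q in O])
for sel in(O[:3],O[3:],O):
    r=least_squares(lambda p:np.concatenate([c.proj(T(*p,q))[0]-uv for c,uv,q in sel]),[480,-50,.8],x_scale=[10,10,.1]);print(r.x,r.fun.round(1))
p=r.x
def loc(w): return R.from_euler("z",-p[2]).apply(np.array(w)-[p[0],p[1],0])
print("bar ends",loc(t.plane(tt(437,424),185)),loc(t.plane(tt(498,356),185)))
def tri(u,v):
    A=[];b=[]
    for c,uv in((t,u),(s,v)):
        d=c.R@np.r_[(np.array(uv)-c.c)/c.f,1];d/=np.linalg.norm(d);M=np.eye(3)-np.outer(d,d);A.append(M);b.append(M@c.e)
    return np.linalg.lstsq(np.vstack(A),np.hstack(b),rcond=None)[0]
print("bar tri",loc(tri(tt(435,422),ss(115,185))),loc(tri(tt(497,356),ss(245,197))))
m=loc(t.plane(tt(175,160),115));print("mark",m,loc(s.plane(ss(253,91),115)),loc(tri(tt(175,160),ss(253,91))))
print("world bar",T(*p,(-157,0,178)),"mould",T(*p,(74.5,m[1],15)))
```

```text
[ 563.46474055 -261.31907428    0.7263769 ] [-1.1 -0.6 -0.1  0.2  1.2  0.3]
[ 558.50106574 -269.10751086    0.73306482] [-0.6 -0.4  0.6  0.6  0.  -0.5]
[ 562.09959688 -264.44918645    0.72930923] [-0.4 -0.2  0.9  0.4  2.1  0.5 -0.7 -1.7  0.2 -0.7  0.1 -1.3]
bar ends [-155.49113255   29.56306848  185.        ] [-154.75804757  -24.81879275  185.        ]
bar tri [-153.32934893   27.87746693  174.16090178] [-153.3821836   -27.76253368  175.27963701]
mark [ 77.62997966  -1.36832482 115.        ] [ 71.16453211  -2.73095816 115.        ] [ 78.2796677   -2.03381494 111.50915597]
world bar [[ 445.03492098 -369.0668793   178.        ]] mould [[ 618.56118503 -215.82602966   15.        ]]
```

```bash
cat >> h.py <<'E'
P=(562.1,-264.4,0.7293)
def pawl(q,x0=-154.5,z0=178.):
    """TCP pose holding the crossbar at pawl angle q"""
    a=np.array([x0+45,0,z0-118-19]) # TCP relative to pivot
    v=R.from_euler("y",q).apply(a)+[-45,0,118]
    ori=(R.from_euler("z",P[2])*R.from_euler("y",q)*R.from_euler("z",np.pi/2)*R.from_euler("x",np.pi)).as_euler("xyz")
    return T(*P,v)[0],ori
E
python3 - <<'E'
from h import *
from bench import robot
p,o=pawl(0)
q=robot.current_tcp_pos(); robot.move_linear([q[0],q[1],330],speed=250)
robot.move_ptp(p+[0,0,160],o); print(robot.current_t(),robot.current_qpos())
t=Cam(robot.get_image("top"));s=Cam(robot.get_image("scene"))
for z in(0,100,200): print(z,"bag front",t.plane((240,175),z)[:2],"heap",t.plane((225,205),z)[:2])
robot.move_gripper(0.6)
print(robot.move_linear(p,o,speed=120,f_stop=8),robot.current_tcp_pos(),p,robot.current_t())
s=Cam(robot.get_image("scene"))
cv2.imwrite("pics/s2.png",cv2.resize(s.img[165:295,235:365],(600,600),interpolation=cv2.INTER_CUBIC))
E
```

```text
4.2 [-8.79419803e-01  2.66272451e-01  1.28370877e+00  2.46805873e-04
  1.59154364e+00 -1.60991720e+00]
0 bag front [697.8829139  -49.54885547] heap [581.80237826  17.90402236]
100 bag front [665.31870816 -54.15026463] heap [555.25540209   9.80607997]
200 bag front [632.75450241 -58.75167378] heap [528.70842592   1.70813758]
False [ 447.26322363 -367.79409373  159.81191337] [ 446.8984611  -367.35074276  159.        ] 6.5667
```

View pics/s2.png

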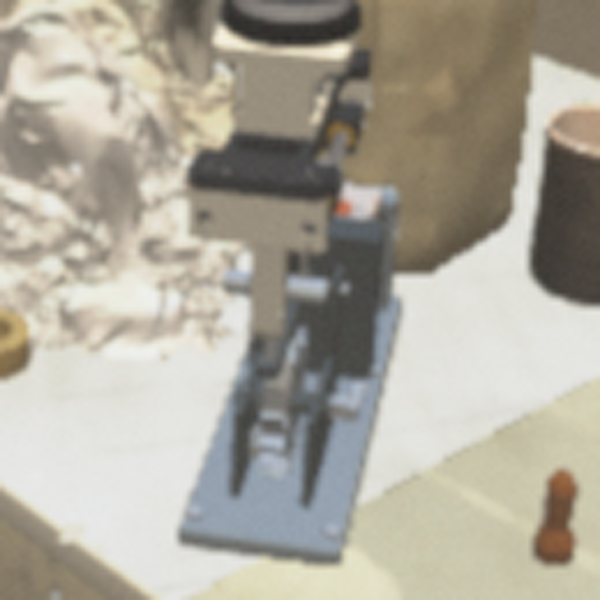

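The front finger sits across the middle of the crossbar in front of it (finger at (270,300), bar from (225,280) to (328,290)), so the fingers straddle it. I'll close them and lift along the arc.

Run:
```python
from h import *
from bench import robot
robot.move_gripper(0.0)
w=robot.current_gripper_width(); print(w,w*93,robot.current_finger_force(),robot.current_contact_force())
if w*93<8: raise SystemExit
for q in np.arange(0.06,0.331,0.06):
    robot.move_linear(*pawl(q),speed=60); print(q,robot.current_contact_force(),robot.current_gripper_width(),robot.current_t())
robot.sleep(2.5)
t=Cam(robot.get_image("top"));s=Cam(robot.get_image("scene"))
a=cv2.resize(s.img[165:295,235:365],(400,400),interpolation=cv2.INTER_CUBIC)
b=cv2.resize(t.img[155:245,255:345],(400,400),interpolation=cv2.INTER_CUBIC)
cv2.imwrite("pics/c3.png",np.hstack([a,b])); print(robot.current_t(),robot.current_contact_force())
```

```text
0.14010615512411598 13.029872426542786 30.00166207551956 [-8.12641674 -5.96124881  2.37686581]
0.06 [-8.81569048 -5.72720299  5.07848305] 0.1409834549014199 7.6417
0.12 [-8.32232411 -3.59948861  7.87120579] 0.13483313463217056 7.9083
0.18 [-9.89272269 -6.69377853  4.25865524] 0.14643218487250176 8.175
0.24 [-9.46938517 -5.66045344  4.63976799] 0.14180896838056967 8.4417
0.3 [-8.06463441 -6.16732574  5.25450932] 0.14234050747875707 8.7083
11.3083 [-8.63101365 -5.55938837  4.41064669]
```

View pics/c3.png

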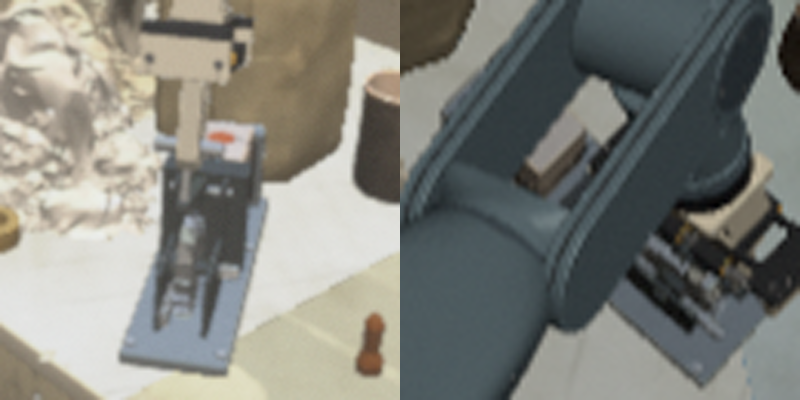

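The scene half shows the pawl lifted (bar now in front of the jaw), and the jaw is away from the mould, with a gap at about (240,150). I'll lower the pawl along the arc and release it.

Run:
```python
from h import *
from bench import robot
for q in (0.24,0.18,0.12,0.06,0.0):
    robot.move_linear(*pawl(q),speed=60); print(q,robot.current_contact_force().round(1),robot.current_gripper_width())
robot.move_gripper(0.6); robot.sleep(.3)
p,o=pawl(0)
robot.move_linear(p+[0,0,100],speed=150)
# over the mould, tool y along clamp y, beside for the camera first
robot.move_gripper(1.0)
robot.move_ptp([400,-120,330],[np.pi,0,P[2]]); print(robot.current_t())
t=Cam(robot.get_image("top"));s=Cam(robot.get_image("scene"))
a=cv2.resize(s.img[175:295,235:355],(400,400),interpolation=cv2.INTER_CUBIC)
b=cv2.resize(t.img[155:245,255:345],(400,400),interpolation=cv2.INTER_CUBIC)
cv2.imwrite("pics/c4.png",np.hstack([a,b]))
```

```text
0.24 [-7.2 -5.8  3.5] 0.14028421412242245
0.18 [-6.5 -5.4  2.2] 0.1399968514511225
0.12 [-7.8 -4.7  2.1] 0.1410438184024941
0.06 [-7.8 -4.4  2.3] 0.13863257981239765
0.0 [-8.3  0.6 13.5] 0.14212544990606646
17.05
```

View pics/c4.png

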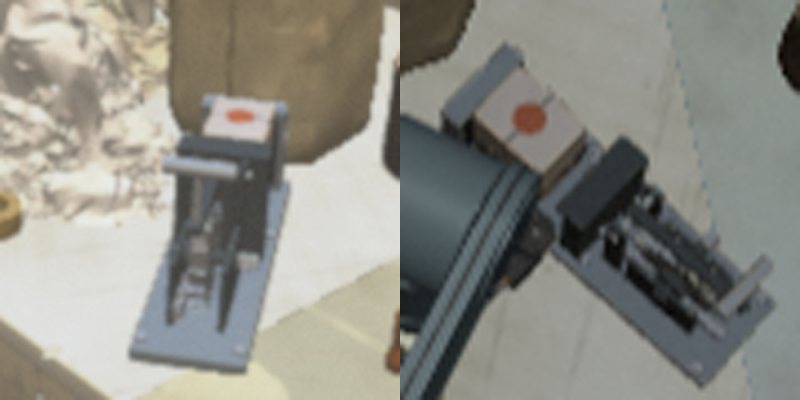

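Jaw fully back, pawl down at rest (bar at (200,167) left half), mould still standing with its mark at (530,118). Now I'll grasp it.

Run:
```python
from h import *
from bench import robot
m=T(*P,(74.5,-2,0))[0]; o=[np.pi,0,P[2]]
robot.move_ptp(m+[0,0,250],o)
print(robot.move_linear(m+[0,0,72],o,speed=110,f_stop=8),robot.current_tcp_pos())
robot.move_gripper(0.0); print(robot.current_gripper_width()*93,robot.current_finger_force(),robot.current_contact_force(),robot.current_t())
robot.move_linear(m+[0,0,80],o,speed=30); print(robot.current_contact_force(),robot.current_gripper_width()*93)
s=Cam(robot.get_image("scene"))
cv2.imwrite("pics/s5.png",cv2.resize(s.img[145:295,225:375],(600,600),interpolation=cv2.INTER_CUBIC))
```

```text
False [ 619.44360279 -216.46985306   72.78768217]
59.96932447367879 30.000370144844055 [-3.94722903  1.73299575  2.85631958] 20.5333
[-0.02803387  0.36166628 -6.42011082] 59.78120542557381
```

View pics/s5.png

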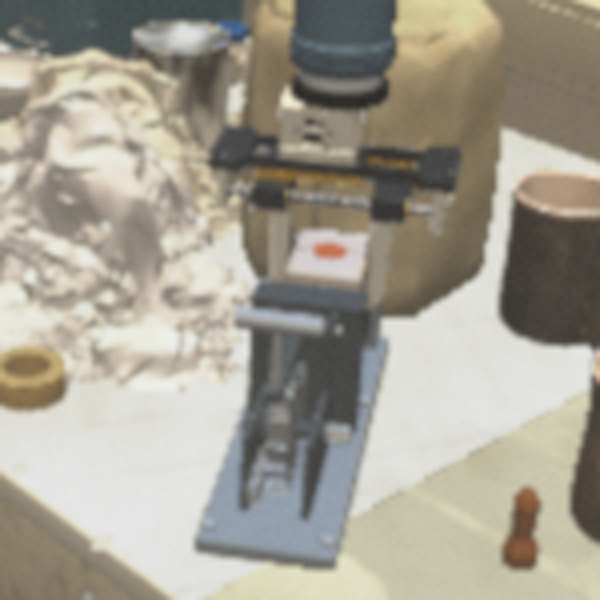

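The mould is held: weight reads 6.4 N and the opening is 59.8 mm. Its top face with the mark is at (327,252), clear of both jaws. I'll lift it and carry it around the heap.

Run:
```python
from h import *
from bench import robot
m=T(*P,(74.5,-2,0))[0]; o=[np.pi,0,P[2]]
robot.move_linear(m+[0,0,330],o,speed=120)
robot.move_linear([470,-164,330],o,speed=150)
robot.move_ptp([440,240,330],o)
b=np.array([503.5,274.5,0])
robot.move_linear(b+[0,0,330],o,speed=120)
robot.move_linear(b+[0,0,110],o,speed=120); print(robot.current_contact_force(),robot.current_gripper_width()*93,robot.current_t())
s=Cam(robot.get_image("scene"))
cv2.imwrite("pics/s6.png",cv2.resize(s.img[110:260,125:275],(600,600),interpolation=cv2.INTER_CUBIC))
```

```text
[ 1.09656812e-01  1.16368906e-03 -7.39827483e+00] 59.745098625392934 28.6667
```

View pics/s6.png

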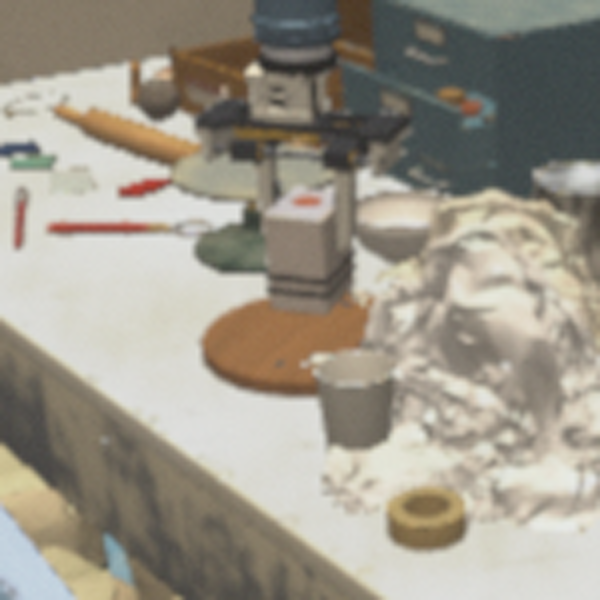

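The mould hangs upright over the batt, its underside at about (310,305). The beaker (355,400) and tape roll (427,517) haven't moved. I'll lower it gently with a force stop.

Run:
```python
from h import *
from bench import robot
o=[np.pi,0,P[2]]; b=np.array([503.5,274.5,0])
robot.move_linear(b+[0,0,84],o,speed=40)
r=robot.move_linear(b+[0,0,68],o,speed=12,f_stop=4); z=robot.current_tcp_pos()
print(r,z,robot.current_contact_force(),robot.current_t())
```

```text
True [503.54165057 274.5106506   74.92806633] [ 0.45726553 -0.08022131  6.16399578] 30.325
```

Contact came at 74.9 mm against an expected 75, so the mould is on the batt. I'll open the fingers and retreat.

Run:
```python
from h import *
from bench import robot
o=[np.pi,0,P[2]]; b=np.array([503.5,274.5,0])
robot.move_gripper(1.0); robot.sleep(.3)
robot.move_linear(b+[0,0,250],o,speed=90)
robot.move_ptp([300,350,330],o); robot.sleep(.5)
t=Cam(robot.get_image("top"));s=Cam(robot.get_image("scene"))
a=cv2.resize(s.img[130:290,165:365],(750,600),interpolation=cv2.INTER_CUBIC)
cv2.imwrite("pics/s7.png",a); cv2.imwrite("pics/t7.png",cv2.resize(t.img[140:290,110:350],(800,500),interpolation=cv2.INTER_CUBIC)); print(robot.current_t())
```

```text
35.0
```

View pics/s7.png

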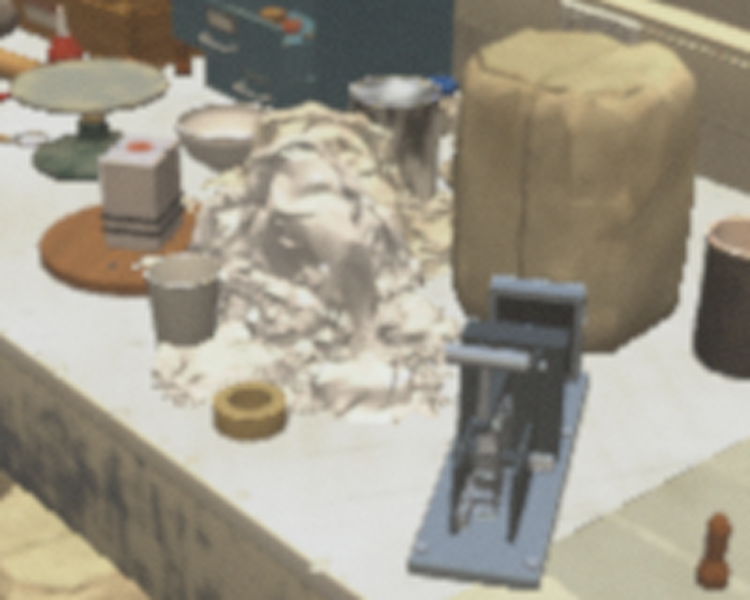

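View pics/t7.png

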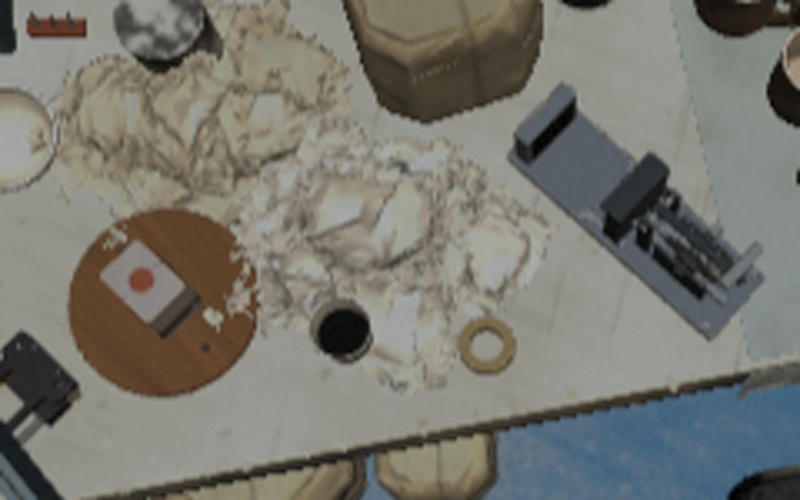

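The mould stands upright in the middle of the batt: its mark at (141,280) matches the batt centre at (163,302) once parallax is allowed for. The jaw is back, the pawl is down, and the bystanders in view are undisturbed. I'll hand in.

```bash
python3 -c "
from bench import robot
print(robot.hand_in())"
```

```text
the job is handed in; nothing more can be done
None
```

The job is handed in at about 35 s of the 67 s allowed: the last pictures show the mould upright in the middle of the batt, jaw fully back, pawl down, and the beaker, tape roll and stamp not visibly moved (the rubber rib was not checked); no verdict was returned.

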